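Index the assembly turntable to the next regulator

TASK

Bring the pressure regulator that still lacks its blue knob round to the red pointer of the four-armed assembly turntable: swing the orange-knobbed latch lever fully out, turn the table by pushing one of its spokes with a fingertip, then swing the latch lever fully home again so that the table is locked there. Push gently and only on the spokes and the latch lever: grip and lift nothing, keep off the regulators so that all four stay seated in their nests, and leave the other things on the bench where they are.

Things in the scene. Friction and masses are not known exactly. Their poses are not given: they have to be found in the camera images.
- turntable: fixed round grey base plate of the index table, 336 mm across, 10 mm thick. Origin: centre of its underside on the bench, on the vertical axis about which the spider turns; its -x axis points to the red pointer (small red arrow on the plate's rim, 134 to 174 mm from the axis, top 22 mm above the bench)
- spider: turning part of the index table. Origin on the turning axis at bench height, z up. Four alike arms along its own +x, +y, -x, -y, each with a grey nest cup (52 mm across, rim 72 mm above the bench, centre 68 mm from the axis) and outside it a spoke. Turns either way without end; bearing friction of 0.2 N m (2 N at a spoke) holds it where it is left, it hardly coasts
- spoke (a point): middle of the bare spoke on the spider's +x arm, 110 mm from the axis. All four spokes: round steel rods 12 mm thick that rise from the cup and run level, their middle 80 mm above the bench, from 104 to 120 mm from the axis, ending in a black ball 19 mm across that reaches to 138 mm. Nothing lies below them down to the base plate but the latch lever
- latch (a joint): latch lever's angle about its upright pivot, rad: 0 fully home (locked), 0.5 fully out at its stop, growing clockwise seen from above. 0.25 N m of friction (3 N at the knob) keeps it where left. Flat lever 34 to 44 mm above the bench, below the arms, which pass over it. Home, its roller sits in one of four V-blocks on the disc between the arms, one per quarter turn; above 0.35 it is clear of them
- latch_knob (a point): mid-height point on the axis of the latch lever's upright orange knob, 18 mm across, from 44 to 85 mm above the bench (this point at 65 mm). 93 mm from the pivot; it lies 135 mm from the turntable's axis when home and 156 mm when out, always between the arms or beyond their ends, so a finger can go down beside it
- latch_pivot (a point): axis of the latch lever's pivot, 40 mm above the bench, 75 mm from the turntable's axis. Fixed to the turntable
- work_position (a point): on the base, in line with the red pointer, 68 mm from the turning axis, 64 mm above the bench: where the origin of a regulator at the pointer lies. The latch then drops into a V-block: the last push home draws the table true if it stands within about 5 degrees; further off the roller jams on the block or misses it
- regulator_open: pressure regulator, loose and upright in one of the spider's nest cups: round black body 32 mm across on a 42 mm flange, two brass ports at its sides, with a bare thin brass stem (8 mm across) on top instead of a knob; 32 mm tall. The one to bring to the pointer; starts in any nest but that at the pointer. Origin: centre of the flange's underside, which stands 64 mm above the bench; z up
- regulator_a: pressure regulator, loose and upright in one of the spider's nest cups: round black body 32 mm across on a 42 mm flange, two brass ports at its sides, already fitted with a round blue knob 30 mm across; 35 mm tall, its top 99 mm above the bench. Origin: centre of the flange's underside, which stands 64 mm above the bench; z up
- regulator_b: pressure regulator, loose and upright in one of the spider's nest cups: round black body 32 mm across on a 42 mm flange, two brass ports at its sides, already fitted with a round blue knob 30 mm across; 35 mm tall, its top 99 mm above the bench. Origin: centre of the flange's underside, which stands 64 mm above the bench; z up
- regulator_c: pressure regulator, loose and upright in one of the spider's nest cups: round black body 32 mm across on a 42 mm flange, two brass ports at its sides, already fitted with a round blue knob 30 mm across; 35 mm tall, its top 99 mm above the bench. Origin: centre of the flange's underside, which stands 64 mm above the bench; z up
- wrench: steel combination wrench 170 mm long lying on the bench beside the turntable; bystander, leave alone
- screwdriver: red-handled screwdriver 190 mm long lying on the bench; bystander, leave alone
- loose_knob: blue knob, 30 mm across and 13 mm high, lying on the bench; bystander, leave alone
- fitting: brass fitting, 20 mm across and 24 mm high, standing on the bench; bystander, leave alone
- knob_bin: small blue picking bin, 120 x 100 x 60 mm, with blue knobs; bystander, leave alone
Mind the look-alikes: they are no part of the job. Leave any white look-alike of the regulator_a alone.

How it is judged:
By the outcome, as a careful person would: the job done as asked, in the order asked, and still so for the second after the job is handed in, with the robot touching nothing.
It also fails if it takes over 67 s, if anything falls off the work surface, if the arm or the gripper's body presses on something with over 40 N, if the wrist force passes 120 N, or if a joint passes its speed limit or range.

ROBOT

A 6-joint arm with a two-finger parallel gripper is mounted at the origin on the work surface. World frame = base frame: x ahead of the robot, y to its left, z up, the work surface at z = 0. Lengths are in m, angles in degrees, forces in N, time in s.
With the tool pointing down it reaches from about 0.25 to 0.725 m from the base axis. Payload 9.7 kg.
Tool frame: the origin (TCP) lies at the very end of the fingers, on their centre line; the grasp point (between the pads) lies 19 mm behind it (bot.hold_point_z is the distance from the TCP to the grasp point, in m); z points along the fingers, y is the line along which they close (so a half turn about z gives the same grasp; the last joint's range is limited). The gripper opens to 85 mm and grips with 20 to 120 N. Pads are 22 mm wide; open, the fingers measure 114 mm over their backs; the gripper's body (76 mm by 85 mm) begins 54 mm behind the grasp point. The pads swing forward as they close: fully open they stand 13 mm farther back than shut.
Start: joints at [-63.312, 4.979, 10.078, 95.1, 0, 90], TCP at [0.247, -0.491, 0.231] pointing down, gripper open.
Joint ranges: [-179.16, 179.16], [-48.56, 103.87], [-65.8, 70.77], [-126.05, 130.52], [-82.76, 87.17], [-180, 180]. Speed limits (degrees/s): [127.2, 127.2, 147.25, 180, 180, 180].

INTERFACE

Orientations are given as [roll, pitch, yaw] about the fixed x, y, z axes, in that order (R = Rz(yaw) Ry(pitch) Rx(roll)).
In Python, from workcell import bot gives the robot as it stands.
- The arm moves only by the tool play_rows, never from a script. Its argument "targets" is a list of rows, each an object with "grip": the closure in counts, from 0 (fully open) to 255 (shut); "linear": the shift along the world's x, y, z in cm, a list of three; "delta_rot": the turn, a rotation vector about the world's x, y, z in rad, a list of three. A call has 1 to 10 rows; each row is the pose to reach, as a shift and turn from the pose commanded when the call began; what a row does not reach only later rows make up. A row lasts 1/10 s, in which the tool goes at most 50 mm and 8.59 degrees, less where a joint would pass 70% of its speed; a pose out of reach is approached as far as the arm can. A call with a gripper value outside its range is refused whole. The fingers move at their own pace and stop on an object; "force" is the grip in N (left out, the last holds). Time passes only in rows, so rows that repeat a pose let the fingers close. It gives the time, the measured TCP pose, the force, the opening and the grip force at its end, in the units of the state.
- bot.get_obs(): the state, without advancing time (a new reading comes with each control period).
- bot.camera(name): name is "scene" or "top" or "wrist"; returns a dict with "color" (384x512x3 uint8, red, green, blue), "range_z" (384x512 float32, m along the optical axis (not along the pixel's ray), 0 where there is no reading), "fov_y" (degrees; the focal length in pixels is half the picture's height over the tangent of half this angle, whatever the lens; pixels are square), "cx", "cy" (the principal point, pixels), "world_to_cam" (4x4, takes a point from world to camera coordinates). Camera axes: x right, y up, looking along -z (the intrinsics and any distortion apply to the point x, -y, -z); pixel columns grow to the right and rows downward; lengths in m; the calibration is good to about 2 mm. A picture is of the moment at which its call begins.
- bot.job_done(): hands the job in; it is judged then, once.
Trained networks look in a picture, given as the dict that the camera call returned (one of the last four; its "shot" number tells which), for a name from the list of things; names that differ only in an ending like _2 or _b are one class to them, and where a whole thing is asked for, a point or a joint stands for the part that bears it (a point fixed in the world has none). Each returns a list of dicts, best first, with "conf" (0 to 1); they miss things now and then, are a little off and sometimes report something else, mostly with a low value. They report only what shows in the picture. A call takes as long as a camera call. They do not tell look-alikes from the thing itself.
- bot.search_frame(picture, target): "box" ([left, top, right, bottom] in pixels, round what is visible of it).
- bot.trace(picture, target): "pixels" (384x512 bool, what is visible of it) and "box" ([left, top, right, bottom] in pixels, round what is visible of it).
- bot.pinpoint(picture, target): "pixel" ([column, row] in pixels: a listed point, or the origin of a listed thing).
The state is a dict: "time": time; "q": joint angles; "qd": joint speeds; "joint_efforts": joint torques, N m; "ee_pos": TCP position; "tcp_rot": TCP orientation; "wrist_force": force on the tool from outside, world axes, zero at the start; "torque": the same for the moment, N m; "opening": finger opening in m; "grasp_force": force on a finger pad.
Only numpy, scipy, OpenCV 4.12 (cv2) and the standard library are available. Lean on these libraries where they do the work, as an engineer would, in place of code of your own. Each camera call takes 0.05 s, during which the arm holds its last target. There are 200 camera calls.

## Working session

There is one attempt and no reset: what is moved stays moved. The work goes in short steps, Python scripts to look and compute and a tool call to move; the robot and the scene stay as the last step left them, time stands still between calls to the robot, and variables do not carry over. Pictures are saved under pics/ and viewed, at most 10 in all, crops included, and the job is handed in when it is done.

Besides the shell and the picture viewer there is one more tool, called after "Call:" as a command line: name --argument value ..., lists and objects as JSON in quotes. play_rows: Moves the arm, as the interface text tells. Its arguments: {"type":"object","properties":{"targets":{"type":"array","items":{"type":"object","properties":{"grip":{"type":"number"},"linear":{"type":"array","items":{"type":"number"}},"delta_rot":{"type":"array","items":{"type":"number"}}}}},"force":{"type":"number"}},"required":["targets"]}

```bash
mkdir -p pics; cat > h.py <<'E'
from workcell import bot
import numpy as np, cv2
def K(p):
    return p["color"].shape[0]/2/np.tan(np.radians(p["fov_y"])/2)
def at_z(p,px,z):
    f=K(p); M=np.linalg.inv(p["world_to_cam"])
    d=M[:3,:3]@np.array([(px[0]-p["cx"])/f,-(px[1]-p["cy"])/f,-1]); o=M[:3,3]
    return o+d*(z-o[2])/d[2]
def proj(p,X):
    c=p["world_to_cam"]@np.append(X,1); f=K(p)
    return np.array([p["cx"]+f*c[0]/-c[2],p["cy"]-f*c[1]/-c[2]])
def cloud(p):
    f=K(p); z=p["range_z"]; v,u=np.indices(z.shape)
    c=np.stack([(u-p["cx"])/f*z,-(v-p["cy"])/f*z,-z,np.ones_like(z)],-1)
    return (c@np.linalg.inv(p["world_to_cam"]).T)[...,:3]
def save(p,n): cv2.imwrite("pics/"+n,p["color"][...,::-1])
E
python3 - <<'E'
from h import *
H={"turntable":0,"spider":0,"spoke":.08,"latch_knob":.065,"latch_pivot":.04,"work_position":.064,"regulator_open":.064,"regulator_a":.064}
for n in ("top","scene"):
    p=bot.camera(n); save(p,n+"0.png"); print(n,[k for k in p],p["fov_y"],p["cx"],p["cy"])
    for t,z in H.items():
        for r in bot.pinpoint(p,t): print(t,r["conf"],r["pixel"],at_z(p,r["pixel"],z).round(4))
E
```

```text
top ['color', 'range_z', 'fov_y', 'cx', 'cy', 'world_to_cam', 'shot'] 50.25714737173049 251.33204737959613 193.51256919872517
turntable 0.78 [266.2, 177.4] [ 0.5908 -0.0334  0.    ]
spider 0.69 [271.7, 174.1] [ 0.6029 -0.0534  0.    ]
spoke 0.67 [273.6, 142.4] [ 0.6998 -0.0577  0.08  ]
latch_knob 0.6 [234.2, 196.2] [0.5137 0.0784 0.065 ]
work_position 0.92 [267.4, 192.9] [ 0.5254 -0.0361  0.064 ]
work_position 0.69 [233.6, 198.4] [0.5062 0.0804 0.064 ]
regulator_open 0.64 [380.4, 218.0] [ 0.4391 -0.4205  0.064 ]
regulator_open 0.6 [249.0, 166.1] [0.6195 0.0277 0.064 ]
regulator_open 0.32 [267.8, 173.9] [ 0.5919 -0.0377  0.064 ]
regulator_a 0.59 [197.2, 182.2] [0.5628 0.2074 0.064 ]
regulator_a 0.51 [289.3, 173.0] [ 0.595  -0.1122  0.064 ]
regulator_a 0.51 [276.7, 245.4] [ 0.3458 -0.067   0.064 ]
regulator_a 0.49 [271.4, 153.3] [ 0.665  -0.0505  0.064 ]
regulator_a 0.47 [247.0, 175.5] [0.5863 0.0345 0.064 ]
regulator_a 0.46 [264.2, 191.4] [ 0.5306 -0.0251  0.064 ]
regulator_a 0.32 [266.5, 191.9] [ 0.5288 -0.033   0.064 ]
scene ['color', 'range_z', 'fov_y', 'cx', 'cy', 'world_to_cam', 'shot'] 50.20211783361268 262.25387372568395 191.60276136227856
turntable 0.6 [231.0, 213.4] [ 0.6019 -0.0472  0.    ]
spider 0.58 [233.7, 212.9] [ 0.5956 -0.0428  0.    ]
spoke 0.85 [197.3, 220.6] [ 0.7097 -0.0526  0.08  ]
spoke 0.69 [235.1, 213.3] [0.6285 0.0033 0.08  ]
latch_knob 0.73 [281.8, 199.5] [0.5055 0.0571 0.065 ]
latch_pivot 0.9 [253.4, 222.0] [0.5981 0.0383 0.04  ]
work_position 0.68 [252.0, 186.8] [ 0.5276 -0.033   0.064 ]
work_position 0.3 [249.1, 216.2] [0.6033 0.0286 0.064 ]
regulator_open 0.77 [248.8, 217.0] [0.6057 0.0298 0.064 ]
regulator_open 0.35 [235.5, 214.2] [ 0.6229 -0.0023  0.064 ]
regulator_a 0.71 [287.1, 161.3] [ 0.3914 -0.022   0.064 ]
regulator_a 0.59 [252.4, 188.3] [ 0.5306 -0.0286  0.064 ]
regulator_a 0.52 [215.8, 185.1] [ 0.5908 -0.1119  0.064 ]
regulator_a 0.48 [312.5, 262.2] [0.5964 0.2351 0.064 ]
```

```bash
python3 - <<'E'
import cv2,numpy as np
a=cv2.imread("pics/top0.png")[105:255,170:320]; b=cv2.imread("pics/scene0.png")[130:280,150:350]
cv2.imwrite("pics/c0.png",np.hstack([cv2.resize(a,(342,342),interpolation=3),cv2.resize(b,(456,342),interpolation=3)]))
E
```

```text
(no output)
```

View pics/top0.png

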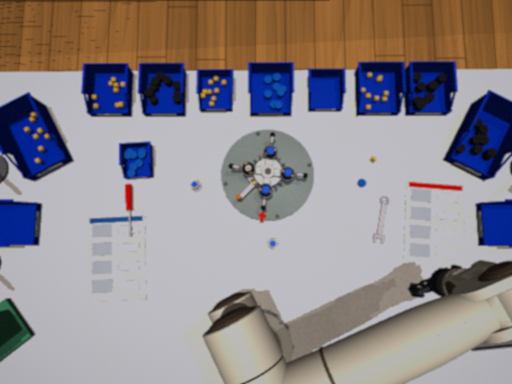

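View pics/c0.png

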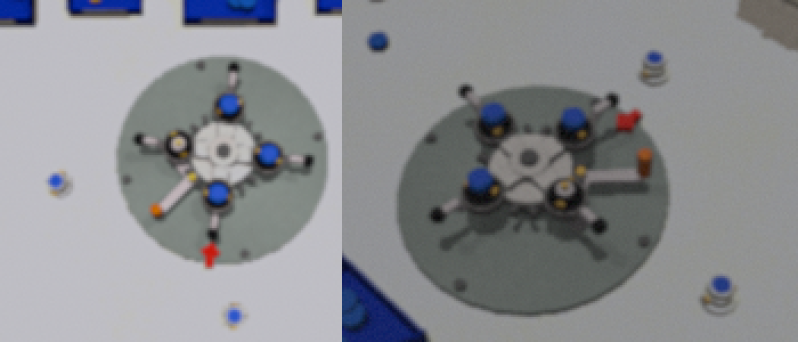

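The open regulator (bare brass stem) sits in the left nest, at top (249,167). Things it could be taken for:
- blue-knobbed regulators at (270,151), (288,173) and (265,189)
- white look-alikes on the bench at (196,184) and (272,243)

The pointer is at (262,217) and the latch knob at (238,198). The table must turn +90° (counterclockwise). Next I take a close look with the wrist camera.

Call:
play_rows --targets '[{"grip": 255,"linear": [5,9,8]},{"grip": 255,"linear": [20,44,13]},{"grip": 255,"linear": [20,44,13]},{"grip": 255,"linear": [20,44,13]},{"grip": 255,"linear": [20,44,13]},{"grip": 255,"linear": [20,44,13]},{"grip": 255,"linear": [20,44,13]},{"grip": 255,"linear": [20,44,13]},{"grip": 255,"linear": [20,44,13]},{"grip": 255,"linear": [20,44,13]}]'

```text
validation failed for argument at $.ta...
```

Call:
play_rows --targets '[{"grip": 255,"linear": [0,0,0]},{"grip": 255,"linear": [0,0,0]},{"grip": 255,"linear": [0,0,0]},{"grip": 255,"linear": [0,0,0]}]'

```text
validation failed for argument at $.ta...
```

```bash
cat > look.py <<'E'
from h import *
import sys
H={"turntable":0,"spider":0,"spoke":.08,"latch_knob":.065,"latch_pivot":.04,"work_position":.064,"regulator_open":.064,"regulator_a":.064}
o=bot.get_obs(); print(o["time"],o["ee_pos"],o["tcp_rot"],o["wrist_force"],o["opening"])
p=bot.camera("wrist"); np.savez("last.npz",**p); save(p,sys.argv[1])
for t,z in H.items():
    for r in bot.pinpoint(p,t)[:5]: print(t,r["conf"],r["pixel"],at_z(p,r["pixel"],z).round(4))
E
python3 look.py w1.png
```

```text
0.9 [ 0.24702872 -0.49140391  0.23125705] [-1.79997098e+02  7.53789761e-04  2.66883951e+01] [ 0.23102902 -0.81206431  0.81173661] 0.08548837350220925
```

View pics/w1.png

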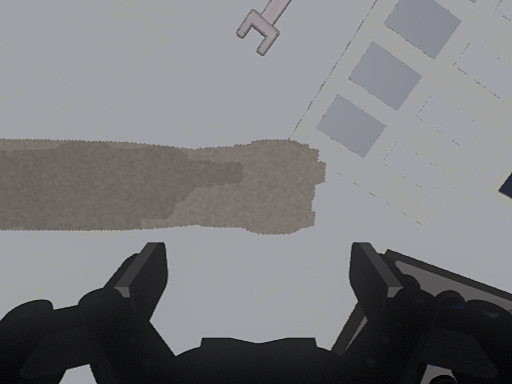

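The image shows only bench and wrench, because the arm has not moved: `delta_rot` is required in every row. I resend the move with it.

Call:
play_rows --targets '[{"grip": 255,"linear": [5,9,8],"delta_rot": [0,0,-0.12]},{"grip": 255,"linear": [20,44,13],"delta_rot": [0,0,-0.466]},{"grip": 255,"linear": [20,44,13],"delta_rot": [0,0,-0.466]},{"grip": 255,"linear": [20,44,13],"delta_rot": [0,0,-0.466]},{"grip": 255,"linear": [20,44,13],"delta_rot": [0,0,-0.466]},{"grip": 255,"linear": [20,44,13],"delta_rot": [0,0,-0.466]},{"grip": 255,"linear": [20,44,13],"delta_rot": [0,0,-0.466]},{"grip": 255,"linear": [20,44,13],"delta_rot": [0,0,-0.466]},{"grip": 255,"linear": [20,44,13],"delta_rot": [0,0,-0.466]},{"grip": 255,"linear": [20,44,13],"delta_rot": [0,0,-0.466]}]'

```text
time: 2.35
ee_pos: [0.4432, -0.0587, 0.3598]
tcp_rot: [180.0, -0.1, -0.0]
wrist_force: [0.8, -1.1, -0.1]
opening: -0.0002
grasp_force: 0.0
```

Call:
play_rows --targets '[{"grip": 255,"linear": [0,0,0],"delta_rot": [0,0,0]},{"grip": 255,"linear": [0,0,0],"delta_rot": [0,0,0]},{"grip": 255,"linear": [0,0,0],"delta_rot": [0,0,0]},{"grip": 255,"linear": [0,0,0],"delta_rot": [0,0,0]}]'

```text
time: 2.75
ee_pos: [0.4424, -0.0619, 0.3589]
tcp_rot: [180.0, 0.0, -0.1]
wrist_force: [1.3, 0.3, 0.1]
opening: 0.0002
grasp_force: 0.0
```

```bash
python3 look.py w2.png; python3 -c "
from h import *
print(bot.get_obs()['q'])"
```

```text
2.75 [ 0.4424244  -0.06188753  0.35890095] [ 1.79992949e+02  1.07580378e-02 -1.33034197e-01] [1.31552887 0.27804477 0.07220417] 0.00021645622214481924
turntable 0.58 [241.0, 34.0] [ 0.6023 -0.0365  0.    ]
turntable 0.53 [230.4, 82.6] [ 0.535  -0.0191  0.    ]
spider 0.69 [240.5, 34.7] [ 0.6014 -0.0358  0.    ]
latch_knob 0.96 [164.9, 97.1] [0.5145 0.064  0.065 ]
latch_knob 0.46 [241.7, 34.6] [ 0.5907 -0.0407  0.065 ]
latch_pivot 0.94 [184.3, 29.2] [0.6016 0.0374 0.04  ]
work_position 0.93 [236.0, 79.8] [ 0.5363 -0.0321  0.064 ]
regulator_open 0.94 [184.6, 14.8] [0.6136 0.0307 0.064 ]
regulator_a 0.74 [230.3, 81.5] [ 0.5342 -0.0245  0.064 ]
regulator_a 0.73 [293.5, 32.6] [ 0.5929 -0.1067  0.064 ]
regulator_a 0.68 [70.1, 61.3] [0.5598 0.1843 0.064 ]
regulator_a 0.57 [258.4, 196.8] [ 0.3726 -0.0615  0.064 ]
[-7.82795227e+00 -3.97625119e+00  1.57679248e+01  1.09741437e+02
 -6.95150305e-04  1.72203855e+02]
```

View pics/w2.png

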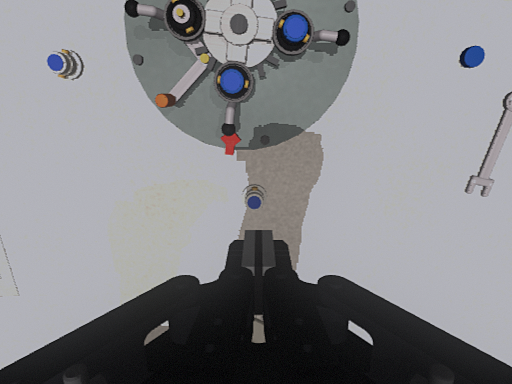

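The wrist view shows the bare-stem regulator at (184,15), the pointer at (230,143), the latch knob at (166,100) and the lever pivot near (200,58). White look-alikes stand at (62,63) and (255,197). I go forward for a centred view.

Call:
play_rows --targets '[{"grip": 255,"linear": [5,1,1],"delta_rot": [0,0,0]},{"grip": 255,"linear": [10,2,2],"delta_rot": [0,0,0]},{"grip": 255,"linear": [10,2,2],"delta_rot": [0,0,0]},{"grip": 255,"linear": [10,2,2],"delta_rot": [0,0,0]},{"grip": 255,"linear": [10,2,2],"delta_rot": [0,0,0]},{"grip": 255,"linear": [10,2,2],"delta_rot": [0,0,0]},{"grip": 255,"linear": [10,2,2],"delta_rot": [0,0,0]}]'

```text
time: 3.9
ee_pos: [0.5417, -0.0409, 0.3803]
tcp_rot: [180.0, -0.1, -0.0]
wrist_force: [-0.3, 0.1, -0.4]
opening: -0.0
grasp_force: 0.0
```

```bash
python3 look.py w3.png; python3 - <<'E'
from h import *
p=dict(np.load("last.npz"))
C=cloud(p); z=C[...,2]; ok=(p["range_z"]>0)
# base plate disc fit: plate-height points near the table
m=ok&(z>.005)&(z<.014)&(np.hypot(C[...,0]-.595,C[...,1]+.04)<.2)
pts=C[m][:,:2].astype(np.float32); c,r=cv2.minEnclosingCircle(pts); print("plate z",np.median(z[m]),c,r)
cn,_=cv2.findContours(m.astype(np.uint8),cv2.RETR_EXTERNAL,cv2.CHAIN_APPROX_NONE); k=max(cn,key=cv2.contourArea)[:,0]
q=C[k[:,1],k[:,0],:2]; A=np.c_[2*q,np.ones(len(q))]
for _ in range(6):
    s=np.linalg.lstsq(A,(q**2).sum(1),rcond=None)[0]; R=np.sqrt(s[2]+s[:2]@s[:2]); e=abs(np.hypot(*(q-s[:2]).T)-R)
    g=e<max(.003,np.median(e)*2); A=A[g]; q=q[g]
print("plate fit",s[:2],R,len(q))
hsv=cv2.cvtColor(p["color"],cv2.COLOR_RGB2HSV)
near=np.hypot(C[...,0]-s[0],C[...,1]-s[1])
for n,lo,hi,zl,zh in (("red",0,5,.012,.03),("orange",7,16,.05,.1),("blue",105,120,.09,.11)):
    mm=((hsv[...,0]>=lo)&(hsv[...,0]<=hi)&(hsv[...,1]>130)&(hsv[...,2]>90)&ok&(z>zl)&(z<zh)&(near<.2)).astype(np.uint8)
    N,L,S,ce=cv2.connectedComponentsWithStats(mm)
    for i in range(1,N):
        if S[i,4]>15:
            w=C[L==i]; d=w.mean(0)-np.r_[s[:2],0]; print(n,S[i,4],ce[i].round(),w.mean(0).round(4),"zmax",w[:,2].max().round(4),"ang",np.degrees(np.arctan2(d[1],d[0])).round(1),"r",np.hypot(*d[:2]).round(4))
# balls
mm=((hsv[...,2]<70)&ok&(z>.075)&(z<.095)&(near>.118)&(near<.15)).astype(np.uint8)
N,L,S,ce=cv2.connectedComponentsWithStats(mm)
for i in range(1,N):
    if S[i,4]>15:
        w=C[L==i]; d=w.mean(0)-np.r_[s[:2],0]; print("ball",S[i,4],ce[i].round(),w.mean(0).round(4),np.degrees(np.arctan2(d[1],d[0])).round(1),np.hypot(*d[:2]).round(4))
E
```

```text
3.9 [ 0.54172298 -0.04091548  0.3803133 ] [ 1.79991089e+02 -1.18886482e-01 -3.49239555e-02] [-0.27042532  0.0763748  -0.41980502] -2.529277584901574e-06
turntable 0.95 [254.6, 102.3] [ 0.6055 -0.0345  0.    ]
spider 0.71 [255.9, 104.4] [ 0.6022 -0.0366  0.    ]
spoke 0.81 [268.4, 20.8] [ 0.7077 -0.0536  0.08  ]
latch_knob 0.95 [187.5, 172.2] [0.5051 0.0666 0.065 ]
latch_pivot 0.21 [188.2, 168.8] [0.5046 0.071  0.04  ]
work_position 0.61 [252.9, 154.1] [ 0.5325 -0.0325  0.064 ]
regulator_open 0.7 [205.2, 100.4] [0.6096 0.0348 0.064 ]
regulator_open 0.45 [255.8, 102.7] [ 0.6064 -0.037   0.064 ]
regulator_a 0.85 [245.7, 154.8] [ 0.5315 -0.0217  0.064 ]
regulator_a 0.85 [304.3, 113.2] [ 0.5918 -0.1065  0.064 ]
regulator_a 0.8 [260.0, 53.5] [ 0.671  -0.0429  0.064 ]
regulator_a 0.66 [99.4, 126.3] [0.5735 0.1903 0.064 ]
regulator_a 0.41 [486.4, 196.6] [ 0.4657 -0.3937  0.064 ]
plate z 0.0103391188272976 (0.6008602976799011, -0.03805086389183998) 0.16770131886005402
plate fit [ 0.59396731 -0.07460325] 0.12767226127144643 440
red 85 [244. 203.] [ 0.4411 -0.0164  0.0223] zmax 0.0247 ang 159.2 r 0.1635
orange 96 [187. 171.] [0.5116 0.0629 0.0851] zmax 0.0875 ang 120.9 r 0.1603
blue 441 [263.  52.] [ 0.6684 -0.0462  0.0987] zmax 0.1014 ang 20.9 r 0.0797
blue 382 [307. 114.] [ 0.5929 -0.1046  0.0985] zmax 0.1013 ang -92.1 r 0.03
blue 312 [250. 157.] [ 0.5341 -0.0288  0.0987] zmax 0.1013 ang 142.5 r 0.0754
ball 113 [269.   4.] [ 0.7253 -0.0537  0.0872] 9.1 0.133
ball 16 [196.  99.] [0.612  0.0431 0.0855] 81.3 0.1191
ball 99 [246. 195.] [ 0.4755 -0.0217  0.0873] 155.9 0.1297
```

View pics/w3.png

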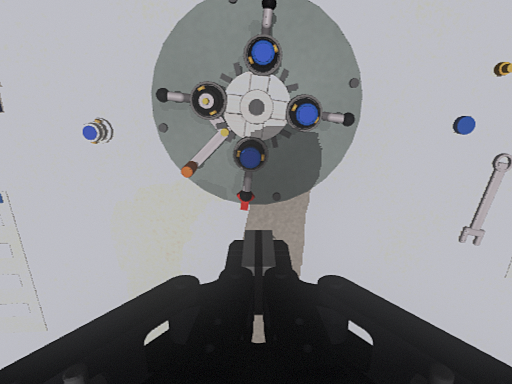

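The plate centre is at (0.601, -0.038) and the pointer arm lies at 172.3°, so the regulators sit true. The latch knob is home at (0.5115, 0.063), picture (187,171). The pivot is about (0.601, 0.037), which puts the knob when out at (0.535, 0.1025). I turn the tool to yaw 150° to face the push and go down on the pointer side of the knob.

Call:
play_rows --targets '[{"grip": 255,"linear": [-2,4,-5],"delta_rot": [0,0,0.14]},{"grip": 255,"linear": [-3.9,7.3,-10],"delta_rot": [0,0,0.28]},{"grip": 255,"linear": [-3.9,7.3,-14],"delta_rot": [0,0,0.42]},{"grip": 255,"linear": [-3.9,7.3,-15],"delta_rot": [0,0,0.56]},{"grip": 255,"linear": [-3.9,7.3,-15],"delta_rot": [0,0,0.7]},{"grip": 255,"linear": [-3.9,7.3,-15],"delta_rot": [0,0,0.84]},{"grip": 255,"linear": [-3.9,7.3,-15],"delta_rot": [0,0,0.98]},{"grip": 255,"linear": [-3.9,7.3,-15],"delta_rot": [0,0,1.12]},{"grip": 255,"linear": [-3.9,7.3,-15],"delta_rot": [0,0,1.26]},{"grip": 255,"linear": [-3.9,7.3,-15],"delta_rot": [0,0,1.4]}]'

```text
time: 5.35
ee_pos: [0.5039, 0.0323, 0.2289]
tcp_rot: [-180.0, 0.0, 80.5]
wrist_force: [0.7, 0.6, 0.3]
opening: -0.0
grasp_force: 0.0
```

Call:
play_rows --targets '[{"grip": 255,"linear": [0,0,0],"delta_rot": [0,0,0.14]},{"grip": 255,"linear": [0,0,0],"delta_rot": [0,0,0.28]},{"grip": 255,"linear": [0,0,0],"delta_rot": [0,0,0.42]},{"grip": 255,"linear": [0,0,0],"delta_rot": [0,0,0.56]},{"grip": 255,"linear": [0,0,0],"delta_rot": [0,0,0.7]},{"grip": 255,"linear": [0,0,0],"delta_rot": [0,0,0.84]},{"grip": 255,"linear": [0,0,0],"delta_rot": [0,0,0.98]},{"grip": 255,"linear": [0,0,0],"delta_rot": [0,0,1.12]},{"grip": 255,"linear": [0,0,0],"delta_rot": [0,0,1.22]},{"grip": 255,"linear": [0,0,0],"delta_rot": [0,0,1.22]}]'

```text
time: 6.35
ee_pos: [0.5039, 0.0323, 0.2289]
tcp_rot: [-180.0, -0.0, 150.2]
wrist_force: [0.7, 0.3, 0.4]
opening: 0.0002
grasp_force: 0.0
```

Call:
play_rows --targets '[{"grip": 255,"linear": [0,0,-4],"delta_rot": [0,0,0]},{"grip": 255,"linear": [0,0,-8],"delta_rot": [0,0,0]},{"grip": 255,"linear": [0,0,-10],"delta_rot": [0,0,0]},{"grip": 255,"linear": [0,0,-10],"delta_rot": [0,0,0]},{"grip": 255,"linear": [0,0,-10],"delta_rot": [0,0,0]}]'

```text
time: 6.85
ee_pos: [0.504, 0.0323, 0.1298]
tcp_rot: [180.0, 0.0, 150.0]
wrist_force: [1.0, -0.5, 0.4]
opening: 0.0002
grasp_force: 0.0
```

```bash
python3 - <<'E'
from h import *
o=bot.get_obs(); print(o["time"],o["ee_pos"],o["tcp_rot"],o["wrist_force"],o["q"])
p=bot.camera("wrist"); save(p,"w4.png")
for r in bot.pinpoint(p,"latch_knob"): print(r["conf"],r["pixel"],at_z(p,r["pixel"],.065))
E
```

```text
6.85 [0.5039731  0.03230691 0.12975709] [1.79991425e+02 1.00598051e-02 1.50002571e+02] [ 1.00665091 -0.45831279  0.41644243] [ 3.66701434e+00 -2.00934662e+00 -8.28028617e+00  8.37159345e+01
  1.56029317e-03  3.36644427e+01]
0.63 [299.0, 188.6] [0.51070659 0.06269481 0.065     ]
```

View pics/w4.png

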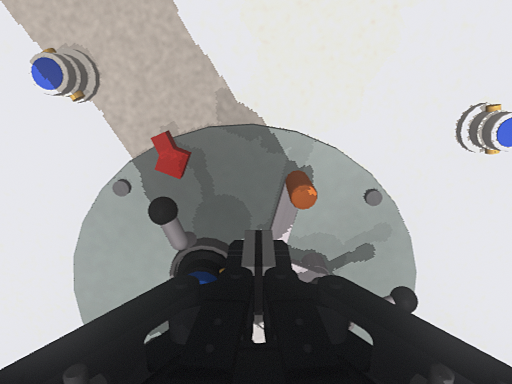

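The knob at (302,190) lies where expected, and the finger is clear of the spoke at (165,215). I centre the finger on the push line and go down to z = 0.055.

Call:
play_rows --targets '[{"grip": 255,"linear": [-0.9,0.5,0],"delta_rot": [0,0,0]},{"grip": 255,"linear": [-0.9,0.5,-4],"delta_rot": [0,0,0]},{"grip": 255,"linear": [-0.9,0.5,-7.5],"delta_rot": [0,0,0]},{"grip": 255,"linear": [-0.9,0.5,-7.5],"delta_rot": [0,0,0]},{"grip": 255,"linear": [-0.9,0.5,-7.5],"delta_rot": [0,0,0]}]'

```text
time: 7.45
ee_pos: [0.4948, 0.0375, 0.0553]
tcp_rot: [180.0, 0.0, 150.1]
wrist_force: [-0.1, 0.1, -0.1]
opening: -0.0001
grasp_force: 0.0
```

Call:
play_rows --targets '[{"grip": 255,"linear": [0.25,0.43,0],"delta_rot": [0,0,0]},{"grip": 255,"linear": [0.5,0.87,0],"delta_rot": [0,0,0]},{"grip": 255,"linear": [0.75,1.3,0],"delta_rot": [0,0,0]},{"grip": 255,"linear": [1.0,1.73,0],"delta_rot": [0,0,0]},{"grip": 255,"linear": [1.25,2.17,0],"delta_rot": [0,0,0]},{"grip": 255,"linear": [1.5,2.6,0],"delta_rot": [0,0,0]},{"grip": 255,"linear": [1.75,3.03,0],"delta_rot": [0,0,0]},{"grip": 255,"linear": [2.0,3.46,0],"delta_rot": [0,0,0]},{"grip": 255,"linear": [2.25,3.9,0],"delta_rot": [0,0,0]},{"grip": 255,"linear": [2.25,3.9,0],"delta_rot": [0,0,0]}]'

```text
time: 8.45
ee_pos: [0.518, 0.0769, 0.054]
tcp_rot: [180.0, 0.0, 150.1]
wrist_force: [-0.2, 0.2, 0.4]
opening: -0.0
grasp_force: 0.0
```

```bash
python3 - <<'E'
from h import *
o=bot.get_obs(); print(o["time"],o["ee_pos"],o["tcp_rot"],o["wrist_force"])
p=bot.camera("wrist"); save(p,"w5.png")
for r in bot.pinpoint(p,"latch_knob"): print(r["conf"],r["pixel"],at_z(p,r["pixel"],.065))
E
```

```text
8.45 [0.5179739  0.0768944  0.05396947] [1.79966851e+02 2.42358567e-02 1.50131372e+02] [-0.16842859  0.217364    0.37184346]
0.64 [305.4, 257.3] [0.53107904 0.09638773 0.065     ]
```

Call:
play_rows --targets '[{"grip": 255,"linear": [0.15,0.26,0],"delta_rot": [0,0,0]},{"grip": 255,"linear": [0.3,0.52,0],"delta_rot": [0,0,0]},{"grip": 255,"linear": [0.3,0.52,0],"delta_rot": [0,0,0]}]'

```text
time: 8.85
ee_pos: [0.5207, 0.0815, 0.0541]
tcp_rot: [180.0, 0.0, 150.1]
wrist_force: [-0.5, -2.4, -0.6]
opening: 0.0001
grasp_force: 0.7
```

Call:
play_rows --targets '[{"grip": 255,"linear": [0.05,0.09,0],"delta_rot": [0,0,0]},{"grip": 255,"linear": [0.1,0.17,0],"delta_rot": [0,0,0]},{"grip": 255,"linear": [0.1,0.17,0],"delta_rot": [0,0,0]}]'

```text
time: 9.15
ee_pos: [0.5211, 0.0825, 0.054]
tcp_rot: [-179.9, 0.0, 150.1]
wrist_force: [-1.9, -6.8, 1.7]
opening: -0.0005
grasp_force: 3.5
```

The lever has reached its stop: 7 N, and the position matches the expected out stop. I move to behind the pointer-arm spoke.

Call:
play_rows --targets '[{"grip": 255,"linear": [-0.8,-1.8,0],"delta_rot": [0,0,0]},{"grip": 255,"linear": [-2.4,-5,0.8],"delta_rot": [0,0,0.14]},{"grip": 255,"linear": [-2.5,-7.3,0.8],"delta_rot": [0,0,0.28]},{"grip": 255,"linear": [-2.5,-7.3,0.8],"delta_rot": [0,0,0.389]},{"grip": 255,"linear": [-2.5,-7.3,0.8],"delta_rot": [0,0,0.389]},{"grip": 255,"linear": [-2.5,-7.3,0.8],"delta_rot": [0,0,0.389]}]'

```text
time: 9.75
ee_pos: [0.4964, 0.0106, 0.062]
tcp_rot: [180.0, 0.0, 172.2]
wrist_force: [-0.2, 0.2, -0.4]
opening: 0.0
grasp_force: 0.0
```

```bash
python3 - <<'E'
from h import *
o=bot.get_obs(); print(o["time"],o["ee_pos"],o["tcp_rot"],o["wrist_force"])
p=bot.camera("wrist"); save(p,"w6.png")
for t,z in (("latch_knob",.065),("spoke",.08)):
  for r in bot.pinpoint(p,t): print(r["conf"],r["pixel"],at_z(p,r["pixel"],z))
# arc: finger line offset .0205 behind spoke centreline, r .110
C=np.array([.601,-.038]); x0=o["ee_pos"][:2]
for d in np.arange(0,91,7.5):
    th=np.radians(172.3+d); u=np.array([np.cos(th),np.sin(th)]); t=np.array([-u[1],u[0]])
    F=C+.11*u-.0205*t; print(d,F.round(4),((F-x0)*100).round(2),np.radians(172.3+d-o["tcp_rot"][2]).round(3))
E
```

```text
9.75 [0.49643807 0.01056886 0.06204668] [1.79965229e+02 2.06747933e-03 1.72215527e+02] [-0.23022874  0.18121575 -0.3884533 ]
0.88 [438.8, 290.3] [0.5349671  0.10088318 0.065     ]
0.0 [ 0.4947 -0.0029] [-0.17 -1.35] 0.001
7.5 [ 0.4911 -0.0171] [-0.54 -2.77] 0.132
15.0 [ 0.4893 -0.0316] [-0.72 -4.22] 0.263
22.5 [ 0.4894 -0.0463] [-0.7  -5.68] 0.394
30.0 [ 0.4914 -0.0608] [-0.5  -7.13] 0.525
37.5 [ 0.4954 -0.0749] [-0.11 -8.54] 0.656
45.0 [ 0.5011 -0.0884] [ 0.46 -9.89] 0.787
52.5 [ 0.5085 -0.101 ] [  1.21 -11.15] 0.918
60.0 [ 0.5175 -0.1125] [  2.11 -12.31] 1.049
67.5 [ 0.528  -0.1228] [  3.15 -13.33] 1.18
75.0 [ 0.5396 -0.1316] [  4.32 -14.21] 1.31
82.5 [ 0.5524 -0.1388] [  5.59 -14.93] 1.441
90.0 [ 0.5659 -0.1443] [  6.95 -15.48] 1.572
```

View pics/w6.png

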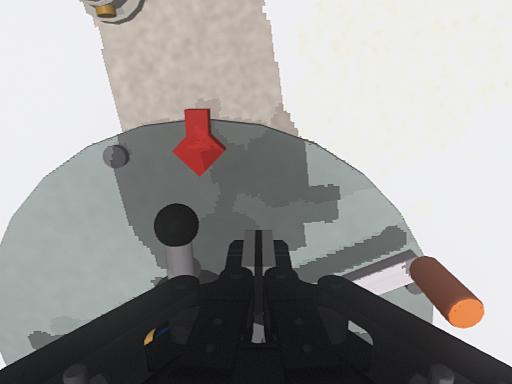

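The finger stands beside the spoke (black ball at (177,225)) with the knob out at (447,290). I sweep along the arc.

Call:
play_rows --targets '[{"grip": 255,"linear": [-0.1,-0.7,0],"delta_rot": [0,0,0]},{"grip": 255,"linear": [-0.17,-1.2,0],"delta_rot": [0,0,0]},{"grip": 255,"linear": [-0.3,-1.7,0],"delta_rot": [0,0,0.035]},{"grip": 255,"linear": [-0.44,-2.25,0],"delta_rot": [0,0,0.085]},{"grip": 255,"linear": [-0.56,-2.77,0],"delta_rot": [0,0,0.132]},{"grip": 255,"linear": [-0.65,-3.5,0],"delta_rot": [0,0,0.2]},{"grip": 255,"linear": [-0.72,-4.22,0],"delta_rot": [0,0,0.263]},{"grip": 255,"linear": [-0.74,-4.95,0],"delta_rot": [0,0,0.33]},{"grip": 255,"linear": [-0.7,-5.68,0],"delta_rot": [0,0,0.394]},{"grip": 255,"linear": [-0.62,-6.4,0],"delta_rot": [0,0,0.46]}]'

```text
time: 10.9
ee_pos: [0.49, -0.0541, 0.062]
tcp_rot: [180.0, 0.0, -161.1]
wrist_force: [0.9, 3.4, -0.1]
opening: -0.0002
grasp_force: 1.2
```

```bash
cat > tt.py <<'E'
from h import *
C0=np.array([.601,-.038])
def run(cam="top"):
    o=bot.get_obs(); print(o["time"],o["ee_pos"].round(4),o["tcp_rot"].round(1),o["wrist_force"].round(1))
    p=bot.camera(cam); C=cloud(p); hsv=cv2.cvtColor(p["color"],cv2.COLOR_RGB2HSV); z=C[...,2]
    near=np.hypot(C[...,0]-C0[0],C[...,1]-C0[1])
    mm=((hsv[...,0]>=105)&(hsv[...,0]<=120)&(hsv[...,1]>130)&(hsv[...,2]>60)&(z>.088)&(z<.11)&(near<.1)).astype(np.uint8)
    N,L,S,ce=cv2.connectedComponentsWithStats(mm)
    for i in range(1,N):
        if S[i,4]>12:
            w=C[L==i]; d=w[:,:2].mean(0)-C0; print(cam,"blue",S[i,4],ce[i].round(),w.mean(0).round(4),"ang",np.degrees(np.arctan2(d[1],d[0])).round(1),"r",np.hypot(*d).round(4))
    return p,C
E
python3 - <<'E'
from tt import *
for c in ("top","scene"): p,C=run(c); save(p,c+"1.png")
o=bot.get_obs(); x0=o["ee_pos"][:2]
C=C0
for d in np.arange(30,91,5):
    th=np.radians(172.3+d); u=np.array([np.cos(th),np.sin(th)]); t=np.array([-u[1],u[0]])
    F=C+.11*u-.0205*t; print(d,((F-x0)*100).round(2),np.radians((172.3+d-o["tcp_rot"][2])%360).round(3))
E
```

```text
10.9 [ 0.49   -0.0541  0.062 ] [ 180.     0.  -161.1] [ 0.9  3.4 -0.1]
top blue 58 [261. 151.] [ 0.6642 -0.015   0.0985] ang 20.0 r 0.0673
top blue 23 [287. 161.] [ 0.6286 -0.1012  0.0995] ang -66.4 r 0.069
10.95 [ 0.4902 -0.055   0.062 ] [ 180.     0.  -160.9] [-1.4 -1.3  0.1]
scene blue 69 [242. 176.] [ 0.5384 -0.059   0.0987] ang -161.4 r 0.066
scene blue 75 [208. 187.] [ 0.6249 -0.0998  0.0988] ang -68.8 r 0.0663
scene blue 84 [219. 215.] [ 0.6669 -0.0136  0.0989] ang 20.3 r 0.0702
30 [ 0.13 -0.62] 0.062
35 [ 0.37 -1.56] 0.15
40 [ 0.69 -2.49] 0.237
45 [ 1.09 -3.38] 0.324
50 [ 1.57 -4.23] 0.411
55 [ 2.12 -5.03] 0.499
60 [ 2.74 -5.79] 0.586
65 [ 3.42 -6.49] 0.673
70 [ 4.16 -7.13] 0.76
75 [ 4.95 -7.7 ] 0.848
80 [ 5.79 -8.2 ] 0.935
85 [ 6.67 -8.62] 1.022
90 [ 7.58 -8.97] 1.11
```

Call:
play_rows --targets '[{"grip": 255,"linear": [0.13,-0.62,0],"delta_rot": [0,0,0.062]},{"grip": 255,"linear": [0.36,-1.56,0],"delta_rot": [0,0,0.15]},{"grip": 255,"linear": [0.68,-2.49,0],"delta_rot": [0,0,0.237]},{"grip": 255,"linear": [1.08,-3.38,0],"delta_rot": [0,0,0.324]},{"grip": 255,"linear": [1.56,-4.23,0],"delta_rot": [0,0,0.411]},{"grip": 255,"linear": [2.12,-5.03,0],"delta_rot": [0,0,0.499]},{"grip": 255,"linear": [2.74,-5.79,0],"delta_rot": [0,0,0.586]},{"grip": 255,"linear": [3.42,-6.49,0],"delta_rot": [0,0,0.673]},{"grip": 255,"linear": [4.16,-7.13,0],"delta_rot": [0,0,0.76]},{"grip": 255,"linear": [4.95,-7.7,0],"delta_rot": [0,0,0.848]}]'

```text
time: 12.0
ee_pos: [0.5394, -0.1308, 0.0619]
tcp_rot: [179.9, 0.0, -112.6]
wrist_force: [-2.1, 2.4, 0.7]
opening: 0.0002
grasp_force: 1.3
```

```bash
python3 - <<'E'
from tt import *
for c in ("top","scene"): p,C=run(c); save(p,c+"2.png")
o=bot.get_obs(); x0=o["ee_pos"][:2]
C=C0
for d in np.arange(74,91,2):
    th=np.radians(172.3+d); u=np.array([np.cos(th),np.sin(th)]); t=np.array([-u[1],u[0]])
    F=C+.11*u-.0205*t; print(d,((F-x0)*100).round(2),np.radians((172.3+d-o["tcp_rot"][2]+180)%360-180).round(3))
E
```

```text
12.0 [ 0.5394 -0.1308  0.0619] [ 179.9    0.  -112.6] [-2.1  2.4  0.7]
top blue 59 [275. 152.] [ 0.6622 -0.063   0.099 ] ang -22.2 r 0.0661
top blue 58 [249. 162.] [0.6256 0.0253 0.0991] ang 68.7 r 0.068
top blue 18 [284. 176.] [ 0.5767 -0.0904  0.0982] ang -114.9 r 0.0578
12.05 [ 0.5406 -0.1315  0.0618] [-180.     0.  -112.3] [-1.8  0.1  0.3]
scene blue 74 [221. 177.] [ 0.5768 -0.1     0.0988] ang -111.3 r 0.0665
scene blue 81 [207. 204.] [ 0.6649 -0.0604  0.099 ] ang -19.4 r 0.0677
scene blue 83 [242. 214.] [0.627  0.0277 0.0985] ang 68.4 r 0.0707
74 [-0.21  0.07] -0.017
76 [ 0.12 -0.14] 0.018
78 [ 0.45 -0.34] 0.053
80 [ 0.8  -0.54] 0.088
82 [ 1.14 -0.71] 0.123
84 [ 1.5  -0.88] 0.158
86 [ 1.85 -1.04] 0.193
88 [ 2.22 -1.18] 0.227
90 [ 2.59 -1.31] 0.262
```

Call:
play_rows --targets '[{"grip": 255,"linear": [0.12,-0.14,0],"delta_rot": [0,0,0.018]},{"grip": 255,"linear": [0.45,-0.34,0],"delta_rot": [0,0,0.053]},{"grip": 255,"linear": [0.8,-0.54,0],"delta_rot": [0,0,0.088]},{"grip": 255,"linear": [1.14,-0.71,0],"delta_rot": [0,0,0.123]},{"grip": 255,"linear": [1.5,-0.88,0],"delta_rot": [0,0,0.158]},{"grip": 255,"linear": [1.85,-1.04,0],"delta_rot": [0,0,0.193]},{"grip": 255,"linear": [2.05,-1.11,0],"delta_rot": [0,0,0.21]},{"grip": 255,"linear": [2.22,-1.18,0],"delta_rot": [0,0,0.227]},{"grip": 255,"linear": [2.22,-1.18,0],"delta_rot": [0,0,0.227]}]'

```text
time: 13.0
ee_pos: [0.5618, -0.1425, 0.0619]
tcp_rot: [180.0, 0.0, -99.7]
wrist_force: [0.1, 1.0, -0.8]
opening: 0.0003
grasp_force: 0.4
```

```bash
python3 - <<'E'
from tt import *
for c in ("top","scene"): p,C=run(c); save(p,c+"3.png")
E
```

```text
13.0 [ 0.5618 -0.1425  0.0619] [180.    0.  -99.7] [ 0.1  1.  -0.8]
top blue 59 [271. 151.] [ 0.6664 -0.048   0.0986] ang -8.7 r 0.0661
top blue 62 [248. 167.] [0.6106 0.0305 0.0989] ang 82.0 r 0.0692
top blue 32 [286. 173.] [ 0.5901 -0.0983  0.0987] ang -100.2 r 0.0613
13.05 [ 0.5618 -0.1425  0.062 ] [-180.     0.   -99.7] [-1.4 -0.  -0.8]
scene blue 79 [217. 179.] [ 0.591  -0.1035  0.099 ] ang -98.7 r 0.0662
scene blue 78 [210. 208.] [ 0.6691 -0.0472  0.0986] ang -7.7 r 0.0687
scene blue 83 [247. 212.] [0.6133 0.0316 0.0986] ang 80.0 r 0.0707
```

The table is within about 2° of true. I back off, lift, turn back to yaw 150° and go to the outer side of the knob.

Call:
play_rows --targets '[{"grip": 255,"linear": [-1.2,0.2,0],"delta_rot": [0,0,0]},{"grip": 255,"linear": [-2.5,0.4,3],"delta_rot": [0,0,0]},{"grip": 255,"linear": [-2.5,0.4,8],"delta_rot": [0,0,0]},{"grip": 255,"linear": [-2.5,0.4,11],"delta_rot": [0,0,0]},{"grip": 255,"linear": [-2.5,4,11],"delta_rot": [0,0,-0.14]},{"grip": 255,"linear": [-2,8.5,11],"delta_rot": [0,0,-0.28]},{"grip": 255,"linear": [-1.5,13,11],"delta_rot": [0,0,-0.42]},{"grip": 255,"linear": [-1.1,17.5,11],"delta_rot": [0,0,-0.56]},{"grip": 255,"linear": [-1.1,22,11],"delta_rot": [0,0,-0.7]},{"grip": 255,"linear": [-1.1,26,11],"delta_rot": [0,0,-0.84]}]'

```text
time: 14.1
ee_pos: [0.5509, 0.1194, 0.1723]
tcp_rot: [-180.0, 0.1, -148.2]
wrist_force: [0.6, -0.1, -0.5]
opening: -0.0001
grasp_force: 0.0
```

Call:
play_rows --targets '[{"grip": 255,"linear": [0,1.3,0],"delta_rot": [0,0,-0.14]},{"grip": 255,"linear": [0,1.3,0],"delta_rot": [0,0,-0.28]},{"grip": 255,"linear": [0,1.3,0],"delta_rot": [0,0,-0.42]},{"grip": 255,"linear": [0,1.3,0],"delta_rot": [0,0,-0.56]},{"grip": 255,"linear": [0,1.3,0],"delta_rot": [0,0,-0.7]},{"grip": 255,"linear": [0,1.3,0],"delta_rot": [0,0,-0.84]},{"grip": 255,"linear": [0,1.3,0],"delta_rot": [0,0,-0.98]},{"grip": 255,"linear": [0,1.3,0],"delta_rot": [0,0,-1.085]},{"grip": 255,"linear": [0,1.3,0],"delta_rot": [0,0,-1.085]}]'

```text
time: 15.0
ee_pos: [0.551, 0.1304, 0.1722]
tcp_rot: [180.0, 0.0, 149.9]
wrist_force: [0.1, 0.5, 0.0]
opening: 0.0001
grasp_force: 0.0
```

```bash
python3 - <<'E'
from tt import *
p,C=run("top"); save(p,"top4.png")
p,C=run("scene"); save(p,"scene4.png")
for r in bot.pinpoint(p,"latch_knob"): print("knob",r["conf"],at_z(p,r["pixel"],.065))
p,C=run("wrist"); save(p,"w7.png")
for r in bot.pinpoint(p,"latch_knob"): print("knob",r["conf"],at_z(p,r["pixel"],.065))
E
```

```text
15.0 [0.551  0.1304 0.1722] [180.    0.  149.9] [0.1 0.5 0. ]
top blue 59 [271. 151.] [ 0.6662 -0.048   0.099 ] ang -8.7 r 0.066
top blue 55 [248. 166.] [0.6115 0.03   0.099 ] ang 81.2 r 0.0688
top blue 58 [287. 173.] [ 0.5885 -0.1029  0.0993] ang -100.9 r 0.0661
15.05 [0.551  0.1304 0.1722] [180.    0.  150.1] [0.2 0.3 0.9]
scene blue 73 [217. 179.] [ 0.5914 -0.1031  0.0987] ang -98.3 r 0.0658
scene blue 77 [209. 208.] [ 0.6693 -0.047   0.0988] ang -7.5 r 0.0689
scene blue 84 [247. 212.] [0.6137 0.0319 0.0991] ang 79.7 r 0.071
knob 0.59 [0.53826297 0.11300145 0.065     ]
knob 0.54 [ 0.61832332 -0.00193555  0.065     ]
15.15 [0.551  0.1304 0.1721] [180.    0.  150.2] [ 0.3  0.8 -1. ]
wrist blue 81 [ 42. 344.] [ 0.5764 -0.1008  0.0931] ang -111.4 r 0.0674
knob 0.98 [0.5335507  0.10197905 0.065     ]
```

View pics/w7.png

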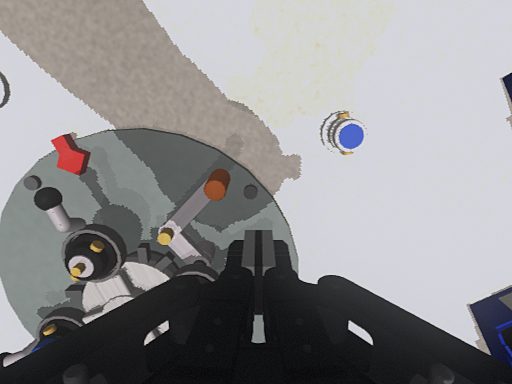

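The bare-stem regulator (82,260) now stands at the red pointer (70,155). The knob is at (217,185) with the finger clear on its outer side, so I go down and push home.

Call:
play_rows --targets '[{"grip": 255,"linear": [0,0,-4],"delta_rot": [0,0,0]},{"grip": 255,"linear": [0,0,-8],"delta_rot": [0,0,0]},{"grip": 255,"linear": [0,0,-11.7],"delta_rot": [0,0,0]},{"grip": 255,"linear": [0,0,-11.7],"delta_rot": [0,0,0]},{"grip": 255,"linear": [0,0,-11.7],"delta_rot": [0,0,0]}]'

```text
time: 15.75
ee_pos: [0.5508, 0.1303, 0.0557]
tcp_rot: [-180.0, -0.0, 150.1]
wrist_force: [-0.2, 0.5, 0.3]
opening: 0.0001
grasp_force: 0.0
```

Call:
play_rows --targets '[{"grip": 255,"linear": [-0.25,-0.43,0],"delta_rot": [0,0,0]},{"grip": 255,"linear": [-0.5,-0.87,0],"delta_rot": [0,0,0]},{"grip": 255,"linear": [-0.75,-1.3,0],"delta_rot": [0,0,0]},{"grip": 255,"linear": [-1.0,-1.73,0],"delta_rot": [0,0,0]},{"grip": 255,"linear": [-1.25,-2.17,0],"delta_rot": [0,0,0]},{"grip": 255,"linear": [-1.5,-2.6,0],"delta_rot": [0,0,0]},{"grip": 255,"linear": [-1.75,-3.03,0],"delta_rot": [0,0,0]},{"grip": 255,"linear": [-1.9,-3.3,0],"delta_rot": [0,0,0]},{"grip": 255,"linear": [-2.0,-3.46,0],"delta_rot": [0,0,0]}]'

```text
time: 16.65
ee_pos: [0.5307, 0.0954, 0.0549]
tcp_rot: [-180.0, -0.0, 150.0]
wrist_force: [-0.3, 2.5, 1.9]
opening: 0.0003
grasp_force: 1.4
```

Call:
play_rows --targets '[{"grip": 255,"linear": [-0.1,-0.17,0],"delta_rot": [0,0,0]},{"grip": 255,"linear": [-0.2,-0.35,0],"delta_rot": [0,0,0]},{"grip": 255,"linear": [-0.3,-0.52,0],"delta_rot": [0,0,0]},{"grip": 255,"linear": [-0.4,-0.7,0],"delta_rot": [0,0,0]},{"grip": 255,"linear": [-0.5,-0.87,0],"delta_rot": [0,0,0]},{"grip": 255,"linear": [-0.55,-0.95,0],"delta_rot": [0,0,0]},{"grip": 255,"linear": [-0.6,-1.04,0],"delta_rot": [0,0,0]},{"grip": 255,"linear": [-0.65,-1.13,0],"delta_rot": [0,0,0]},{"grip": 255,"linear": [-0.65,-1.13,0],"delta_rot": [0,0,0]}]'

```text
time: 17.55
ee_pos: [0.5247, 0.0844, 0.055]
tcp_rot: [180.0, 0.0, 150.0]
wrist_force: [2.5, 3.8, -2.0]
opening: -0.0001
grasp_force: 2.2
```

```bash
python3 - <<'E'
from tt import *
for c in ("top","scene"): p,C=run(c)
p,C=run("wrist"); save(p,"w8.png")
for r in bot.pinpoint(p,"latch_knob"): print("knob",r["conf"],at_z(p,r["pixel"],.065))
E
```

```text
17.55 [0.5247 0.0844 0.055 ] [180.   0. 150.] [ 2.5  3.8 -2. ]
top blue 58 [271. 150.] [ 0.6666 -0.0472  0.0985] ang -8.0 r 0.0663
top blue 44 [249. 167.] [0.6107 0.0259 0.0986] ang 81.4 r 0.0646
top blue 60 [288. 173.] [ 0.5897 -0.1041  0.0988] ang -99.7 r 0.067
17.6 [0.5247 0.0844 0.055 ] [180.   0. 150.] [ 4.6  2.5 -1.5]
scene blue 72 [216. 179.] [ 0.5922 -0.1034  0.0986] ang -97.6 r 0.0659
scene blue 79 [210. 208.] [ 0.6692 -0.0464  0.099 ] ang -7.0 r 0.0688
scene blue 86 [247. 212.] [0.6126 0.0317 0.0988] ang 80.5 r 0.0706
17.65 [0.5247 0.0845 0.055 ] [180.   0. 150.] [ 3.8  4.  -2.4]
knob 0.93 [0.51252233 0.06566938 0.065     ]
```

Call:
play_rows --targets '[{"grip": 255,"linear": [-0.05,-0.09,0],"delta_rot": [0,0,0]},{"grip": 255,"linear": [-0.1,-0.17,0],"delta_rot": [0,0,0]},{"grip": 255,"linear": [-0.1,-0.17,0],"delta_rot": [0,0,0]}]'

```text
time: 18.05
ee_pos: [0.5238, 0.0827, 0.0551]
tcp_rot: [180.0, 0.0, 150.0]
wrist_force: [4.4, 3.3, -2.0]
opening: 0.0003
grasp_force: 2.3
```

Call:
play_rows --targets '[{"grip": 255,"linear": [-0.05,-0.09,0],"delta_rot": [0,0,0]},{"grip": 255,"linear": [-0.1,-0.17,0],"delta_rot": [0,0,0]},{"grip": 255,"linear": [-0.1,-0.17,0],"delta_rot": [0,0,0]}]'

```text
time: 18.35
ee_pos: [0.5229, 0.081, 0.0552]
tcp_rot: [180.0, 0.1, 150.0]
wrist_force: [6.2, 2.6, -1.9]
opening: 0.0002
grasp_force: 2.4
```

Call:
play_rows --targets '[{"grip": 255,"linear": [-0.05,-0.09,0],"delta_rot": [0,0,0]},{"grip": 255,"linear": [-0.1,-0.17,0],"delta_rot": [0,0,0]},{"grip": 255,"linear": [-0.1,-0.17,0],"delta_rot": [0,0,0]}]'

```text
time: 18.65
ee_pos: [0.5226, 0.0804, 0.0552]
tcp_rot: [179.8, 0.1, 150.1]
wrist_force: [9.1, 8.8, -5.1]
opening: 0.0
grasp_force: 6.1
```

```bash
python3 - <<'E'
from tt import *
for c in ("top","scene"): p,C=run(c)
p,C=run("wrist"); save(p,"w9.png")
for r in bot.pinpoint(p,"latch_knob"): print("knob",r["conf"],at_z(p,r["pixel"],.065))
E
```

```text
18.65 [0.5226 0.0804 0.0552] [1.798e+02 1.000e-01 1.501e+02] [ 9.1  8.8 -5.1]
top blue 56 [270. 150.] [ 0.6669 -0.0459  0.099 ] ang -6.9 r 0.0664
top blue 29 [250. 166.] [0.6113 0.0236 0.0993] ang 80.5 r 0.0625
top blue 58 [288. 172.] [ 0.5907 -0.104   0.0982] ang -98.9 r 0.0668
18.7 [0.5226 0.0804 0.0553] [1.798e+02 1.000e-01 1.501e+02] [ 9.4  9.9 -3.7]
scene blue 69 [216. 179.] [ 0.593  -0.1031  0.099 ] ang -97.0 r 0.0656
scene blue 80 [210. 208.] [ 0.6699 -0.0453  0.099 ] ang -6.1 r 0.0693
scene blue 82 [247. 211.] [0.6111 0.0314 0.0989] ang 81.7 r 0.0701
18.75 [0.5226 0.0804 0.0553] [1.798e+02 1.000e-01 1.501e+02] [ 9.5  8.  -4.4]
knob 0.59 [0.51063676 0.06149319 0.065     ]
```

View pics/w9.png

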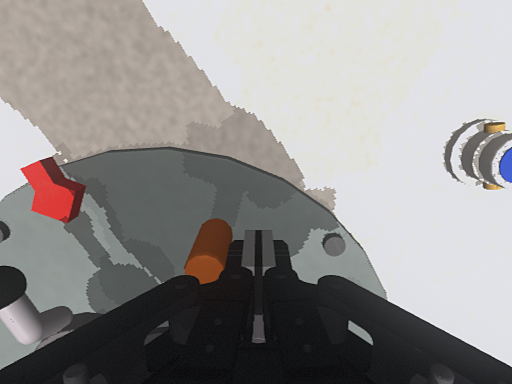

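The knob (205,255) is back at its home place and the force has risen to 13 N, so it has met the stop. One more millimetre, then I back off, lift and check from above.

Call:
play_rows --targets '[{"grip": 255,"linear": [-0.05,-0.09,0],"delta_rot": [0,0,0]},{"grip": 255,"linear": [-0.05,-0.09,0],"delta_rot": [0,0,0]}]'

```text
time: 19.05
ee_pos: [0.5226, 0.0802, 0.0553]
tcp_rot: [179.7, 0.1, 150.1]
wrist_force: [12.0, 13.3, -6.5]
opening: -0.0004
grasp_force: 8.5
```

Call:
play_rows --targets '[{"grip": 255,"linear": [0.7,1.2,0],"delta_rot": [0,0,0]},{"grip": 255,"linear": [1.5,2.6,0],"delta_rot": [0,0,0]},{"grip": 255,"linear": [1.8,3.2,4],"delta_rot": [0,0,0]},{"grip": 255,"linear": [1.8,3.2,9],"delta_rot": [0,0,0]},{"grip": 255,"linear": [5,2,13],"delta_rot": [0,0,0]},{"grip": 255,"linear": [8,0,17],"delta_rot": [0,0,0]},{"grip": 255,"linear": [11,-2,21],"delta_rot": [0,0,0]},{"grip": 255,"linear": [13,-4,25],"delta_rot": [0,0,0]},{"grip": 255,"linear": [13,-4,25],"delta_rot": [0,0,0]},{"grip": 255,"linear": [13,-4,25],"delta_rot": [0,0,0]}]'

```text
time: 20.05
ee_pos: [0.6523, 0.038, 0.3058]
tcp_rot: [180.0, 0.1, 150.0]
wrist_force: [-0.3, -0.7, -1.2]
opening: 0.0003
grasp_force: 0.0
```

```bash
python3 - <<'E'
from tt import *
for c in ("top","scene"): p,C=run(c)
p,C=run("wrist"); save(p,"w10.png"); z=C[...,2]
for t,h in (("latch_knob",.085),("regulator_open",.064)):
  for r in bot.pinpoint(p,t): print(t,r["conf"],r["pixel"],at_z(p,r["pixel"],.065))
hsv=cv2.cvtColor(p["color"],cv2.COLOR_RGB2HSV); near=np.hypot(C[...,0]-C0[0],C[...,1]-C0[1])
m=(hsv[...,0]>=7)&(hsv[...,0]<=16)&(hsv[...,1]>130)&(z>.082)&(z<.09)&(near<.2)&(near>.1); print("knob top",C[m].mean(0),m.sum())
m=(hsv[...,0]<=5)&(hsv[...,1]>130)&(z>.012)&(z<.03)&(near<.2); d=C[m].mean(0)[:2]-C0; print("ptr",np.degrees(np.arctan2(d[1],d[0])))
m=(hsv[...,2]<70)&(z>.083)&(z<.095)&(near>.118)&(near<.15)
N,L,S,ce=cv2.connectedComponentsWithStats(m.astype(np.uint8))
for i in range(1,N):
    if S[i,4]>15: d=C[L==i].mean(0)[:2]-C0; print("ball",S[i,4],np.degrees(np.arctan2(d[1],d[0])),np.hypot(*d))
E
```

```text
20.05 [0.6523 0.038  0.3058] [1.8e+02 1.0e-01 1.5e+02] [-0.3 -0.7 -1.2]
top blue 45 [271. 150.] [ 0.6672 -0.0487  0.0993] ang -9.2 r 0.067
top blue 61 [288. 172.] [ 0.5905 -0.1038  0.0986] ang -99.0 r 0.0667
20.1 [0.6516 0.0386 0.3044] [-180.   -0.  150.] [ 0.5  0.8 -0.9]
scene blue 71 [216. 179.] [ 0.5935 -0.1035  0.0987] ang -96.5 r 0.0659
scene blue 72 [210. 208.] [ 0.6696 -0.0459  0.0991] ang -6.6 r 0.069
scene blue 78 [247. 211.] [0.611  0.0312 0.0993] ang 81.7 r 0.0699
20.15 [0.6509 0.039  0.3037] [-1.799e+02 -1.000e-01  1.501e+02] [-0.2 -0.2  0.1]
wrist blue 540 [232. 133.] [0.61   0.0303 0.0986] ang 82.5 r 0.0689
wrist blue 463 [124. 178.] [ 0.5917 -0.1037  0.0984] ang -98.0 r 0.0663
wrist blue 427 [202. 208.] [ 0.668  -0.0459  0.0986] ang -6.7 r 0.0674
latch_knob 0.95 [212.4, 34.5] [0.50820122 0.06406631 0.065     ]
regulator_open 0.89 [155.4, 101.6] [ 0.53544378 -0.0327634   0.065     ]
knob top [0.51158306 0.06356667 0.0848764 ] 227
ptr 171.55627930596953
ball 217 171.26705593419854 0.1272772371338299
ball 172 82.35235116146997 0.12892428173723114
ball 73 -97.97775712016508 0.12544680521041718
ball 104 -6.9256391899316245 0.12634409108820607
```

View pics/w10.png

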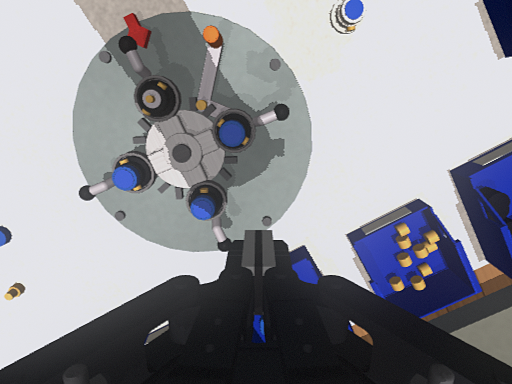

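The bare-stem regulator (153,98) stands at the pointer (138,30). The latch knob (212,35) is back at its home place within 1 mm, and all four regulators are seated.

```bash
python3 -c "
from workcell import bot
print(bot.job_done())"
```

```text
the job is handed in; nothing more can be done
None
```

The knobless regulator now stands at the red pointer with the latch lever back home (within 1 mm of its starting place), all four regulators are seated, and the job was handed in at about 20 s; no verdict was returned.

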